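Unlock the stamping press and stamp the gift tag

ROBOT

A 6-joint arm with a two-finger parallel gripper is mounted at the origin on a cart in front of the work surface, level with it; the furniture and walls round the work are solid. World frame = base frame: x ahead of the robot, y to its left, z up, the work surface at z = 0. Lengths are in m, angles in degrees, forces in N, time in s.
With the tool pointing down it reaches from about 0.275 to 1 m from the base axis. Payload 8.4 kg.
Tool frame: the origin (TCP) lies between the finger pads; the fingertips stand 22 mm ahead of it and the grasp point (between the pads) lies 3 mm ahead of it; z points along the fingers, y is the direction in which the jaws open and shut (so a half turn about z gives the same grasp; the last joint's range is limited). The gripper opens to 85 mm and grips with 20 to 120 N. Pads are 22 mm wide; open, the fingers measure 114 mm over their backs; the gripper's body (76 mm by 85 mm) begins 54 mm behind the grasp point. The pads swing forward as they close: fully open they stand 13 mm farther back than shut.
Start: joints at [-65.397, 20.225, 93.587, -0, 66.188, -0.138], TCP at [0.262, -0.568, 0.253] pointing down, gripper open.
Joint ranges: [-150.9, 150.9], [-52.94, 120.26], [3.33, 152.33], [-74.26, 254.26], [0, 154.13], [-172.89, 172.89]. Speed limits (degrees/s): [127.2, 127.2, 159.86, 180, 180, 180].

INTERFACE

Orientations are given as [roll, pitch, yaw] about the fixed x, y, z axes, in that order (R = Rz(yaw) Ry(pitch) Rx(roll)).
In Python, from rig import observe, get_image, hand_in gives the robot as it stands.
- The arm moves only by the tool step_arm, never from a script. Its argument "steps" is a list of rows, each a list of 7 numbers: the shift along the world's x, y, z in cm, then the turn, a rotation vector about the world's x, y, z in rad, then the opening, from 0 (shut) to 1 (fully open). In form: [[x, y, z, rx, ry, rz, claw], ...]. A call has 1 to 20 rows; each row shifts and turns the commanded pose from where the row before left it; what a row does not reach is not made up. A row lasts 1/12 s, in which the tool goes at most 41.7 mm and 7.16 degrees, less where a joint would pass 70% of its speed; a pose out of reach is approached as far as the arm can. A call with a gripper value outside its range is refused whole. The fingers move at their own pace and stop on an object; "newtons" is the grip in N (left out, the last holds). Time passes only in rows, so rows that do not move let the fingers close. It gives the time, the measured TCP pose, the force and the opening at its end, in the units of the state.
- observe(): the state, without advancing time (a new reading comes with each control period).
- get_image(name): name is "side" or "top" or "wrist"; returns a dict with "frame" (480x640x3 uint8, blue, green, red), "fx", "fy", "cx", "cy" (pixels), "T" (4x4, takes a point from camera to world coordinates). Camera axes: x right, y down, z forward; pixel columns grow to the right and rows downward; lengths in m; the calibration is good to about 2 mm. A picture is of the moment at which its call begins. There is no depth.
- hand_in(): hands the job in, once; it reports no verdict.
The state is a dict: "clock": time; "joint_pos": joint angles; "dq": joint speeds; "tau": joint torques, N m; "position": TCP position; "orientation": TCP orientation; "ft_force": force on the tool from outside, world axes, zero at the start; "ft_torque": the same for the moment, N m; "width": finger opening in m.
Only numpy, scipy, OpenCV 4.12 (cv2) and the standard library are available. Lean on these libraries where they do the work, as an engineer would, in place of code of your own. Each camera call takes 0.05 s, during which the arm holds its last target.

TASK

Stamp the gift tag that lies ready in the desk stamping press: slide the press's metal lock tab aside as far as it goes, then push the black plunger knob on top fully down, hold it there for about a second, and let it come all the way back up. Leave the lock tab open, and leave the other things on the table undisturbed.

Things in the scene. Friction and masses are not known exactly. Their poses are not given: they have to be found in the camera images.
- press: grey C-shaped desk stamping press, fixed to the table, 126 mm (x) by 96 mm (y), flat head top at 82 mm. Origin at table height under the plunger's axis. +x points to the column at its back, -x to its open front, z up; turned about z by up to 0.5 rad either way from facing the robot.
- lock_lug (a point): centre of the upright lug of the bare-metal lock tab, which moves with the tab; axes as the press. Lug 14 (press x) by 12 mm (press y), from 84.5 to 108.5 mm above the table, point at 98.5 mm, 26 mm in front of the knob's rim. Below it the head top is at 82 mm, the tab's foot plate (22 x 18 mm) at 86.5, end stops at 87. Both y sides are free: pinch it across y or push it.
- lock_tab (a joint): travel of the lock tab in m along the press's +y (to the robot's left): 0 locked, 0.032 fully open against its stop. Starts between 0 and 0.005. Friction about 2 N, no spring: it stays where it is left. Until about 0.026 its tongue stands under the knob's rim and blocks the plunger.
- plunger_top (a point): centre of the flat top of the black round plunger knob, 110 mm above the table when up. The knob is 44 mm across, its top flat 36 mm; it moves with the plunger.
- plunger (a joint): how far the plunger is pressed down, in m: 0 up, 0.010 fully down at its stop. A spring (about 2.5 N at the start, 6 N fully down) pushes it back up when it is let go.
- notebook: loose small spiral notebook with a grey-green gingham cover, 160 x 109 x 12 mm, lying flat; origin at the centre of its underside. To be left alone.
- ink_pad: loose dark green stamp ink pad, 65 x 96 x 14 mm, lying flat; origin at the centre of its underside. To be left alone.
- red_stamp: loose hand stamp with a turned red handle, 24 x 36 x 66 mm, standing upright; origin at the centre of its underside. To be left alone.
- tape_roll: loose roll of paper tape, 48 mm across, 15 mm high, lying flat; origin at the centre of its underside. To be left alone.

How it is judged:
By the outcome, as a careful person would: the job done as asked, in the order asked, and still so for the second after the job is handed in, with the robot touching nothing.
It also fails if it takes over 42 s, if anything falls off the work surface, if the arm or the gripper's body presses on something with over 40 N, if the wrist force passes 120 N, or if a joint passes its speed limit or range.

## Working session

There is one attempt and no reset: what is moved stays moved. The work goes in short steps, Python scripts to look and compute and a tool call to move; the robot and the scene stay as the last step left them, time stands still between calls to the robot, and variables do not carry over. Pictures are saved under pics/ and viewed, and the job is handed in when it is done.

Besides the shell and the picture viewer there is one more tool, called after ">>>" by a JSON object that holds its "method" and its "body", one argument or row to a line. step_arm: Moves the arm, as the interface text tells. Its arguments: {"type":"object","properties":{"steps":{"type":"array"},"newtons":{"type":"number"}},"required":["steps"]}

```bash
mkdir -p pics; python3 - <<'E'
from rig import observe,get_image
import cv2,numpy as np,pickle
print(observe())
for n in ["side","top"]:
    d=get_image(n); cv2.imwrite(f"pics/{n}0.png",d["frame"]); pickle.dump(d,open(f"{n}0.pkl","wb"))
    print(n,d["fx"],d["fy"],d["cx"],d["cy"],np.round(d["T"],3).tolist())
E
```

```text
{'clock': 0.0, 'joint_pos': array([-6.53978830e+01,  2.02649629e+01,  9.36306665e+01, -9.32847863e-04,
        6.61866838e+01, -1.37985427e-01]), 'dq': array([ 0.00273767,  0.02492644, -0.03941502, -0.13584263, -0.00395834,
        0.07106572]), 'tau': array([ 1.63551613e-03, -6.05245829e+01, -3.42068553e+01, -4.85299233e-05,
        9.56005213e-03,  7.42062753e-06]), 'position': array([ 0.26136525, -0.56722392,  0.25252278]), 'orientation': array([-1.79917685e+02,  6.54651695e-04,  2.47404802e+01]), 'ft_force': array([0.50490228, 0.64555076, 0.31503098]), 'ft_torque': array([-0.03993616, -0.02895376,  0.01865246]), 'width': 0.08556754958652972}
side 443.46310561536967 443.46310561536967 320.49523155780446 238.25138821915536 [[-0.999, -0.032, 0.02, 0.509], [-0.036, 0.61, -0.792, 0.831], [0.013, -0.792, -0.611, 0.631], [0.0, 0.0, 0.0, 1.0]]
top 505.2598530740319 505.2598530740319 315.83647098868204 238.46168628742512 [[-0.005, -0.997, 0.083, 0.408], [-1.0, 0.005, -0.001, 0.117], [0.0, -0.083, -0.997, 1.239], [0.0, 0.0, 0.0, 1.0]]
```

View pics/side0.png

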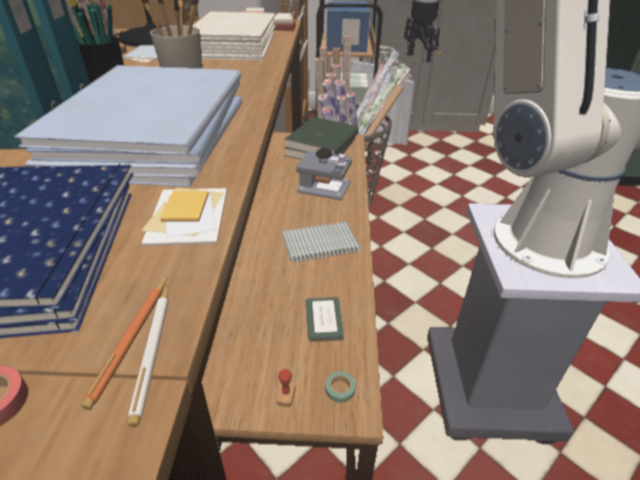

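View pics/top0.png

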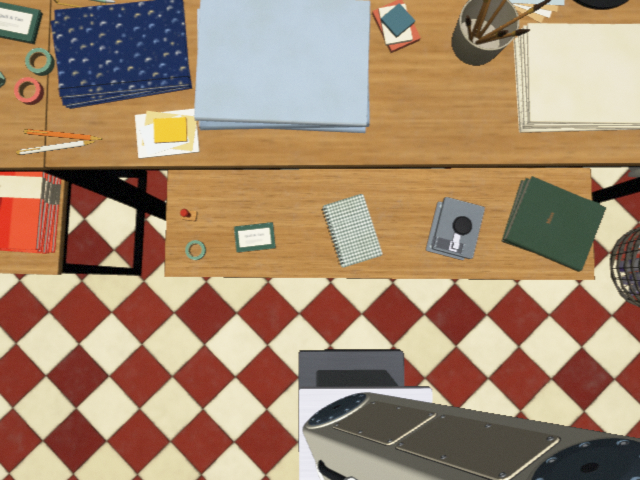

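The top view shows the press at about (457,228): knob near (462,226), lug near (455,240). The side view shows it at about (325,170). I'll zoom in on both.

```bash
cat > h.py <<'E'
import numpy as np,pickle
def ray(d,u,v):
    T=np.array(d["T"]);r=T[:3,:3]@np.array([(u-d["cx"])/d["fx"],(v-d["cy"])/d["fy"],1.]);return T[:3,3],r
def onz(d,u,v,z):
    o,r=ray(d,u,v);return o+r*(z-o[2])/r[2]
def proj(d,p):
    T=np.linalg.inv(np.array(d["T"]));q=T[:3,:3]@np.asarray(p)+T[:3,3];return d["fx"]*q[0]/q[2]+d["cx"],d["fy"]*q[1]/q[2]+d["cy"]
E
python3 - <<'E'
import cv2,pickle,numpy as np
from h import *
t=pickle.load(open("top0.pkl","rb"));s=pickle.load(open("side0.pkl","rb"))
a=cv2.resize(t["frame"][190:265,420:495],(600,600),interpolation=cv2.INTER_CUBIC)
b=cv2.resize(s["frame"][140:205,290:365],None,fx=8,fy=8,interpolation=cv2.INTER_CUBIC)
cv2.imwrite("pics/tz.png",a);cv2.imwrite("pics/sz.png",b)
f=t["frame"][190:265,420:495];m=(f.max(2)<60).astype(np.uint8)
n,l,st,c=cv2.connectedComponentsWithStats(m)
for i in range(1,n):
    if st[i,4]>15: print(st[i],c[i]+[420,190],onz(t,*(c[i]+[420,190]),.108))
E
```

```text
[ 33  27  18  18 258] [461.84883721 225.17829457] [ 0.52990837 -0.21288504  0.108     ]
```

View pics/tz.png

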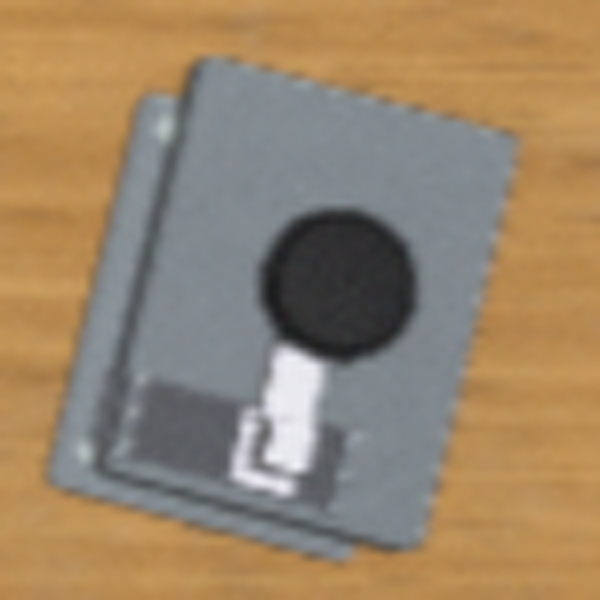

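View pics/sz.png

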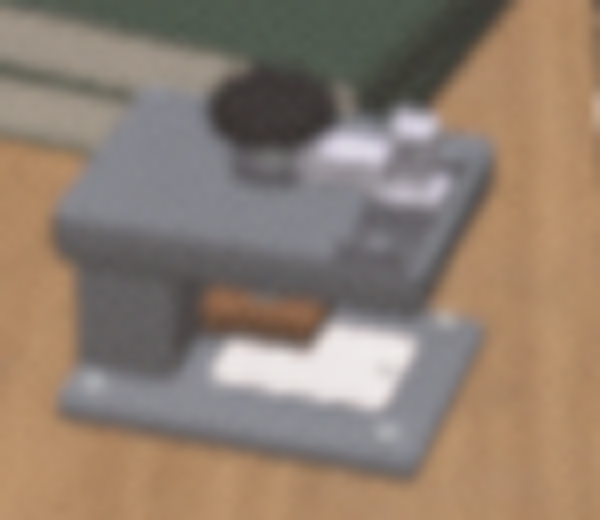

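```bash
python3 - <<'E'
import cv2,pickle,numpy as np
from h import *
t=pickle.load(open("top0.pkl","rb"))
# head top corners (zoom px) on z=.082
C=[onz(t,420+(u)/8-.4,190+v/8-.4,.082) for u,v in [(200,58),(520,135),(415,548),(98,468)]]
C=np.array(C)[:,:2];print(C)
for a,b in [(3,0),(2,1)]: 
    d=C[b]-C[a];print(np.degrees(np.arctan2(d[1],d[0])),np.linalg.norm(d))
for a,b in [(1,0),(2,3)]:
    d=C[b]-C[a];print(np.degrees(np.arctan2(-d[0],d[1])),np.linalg.norm(d))
k=np.array([.530,-.213]);y=np.radians(-13.5);R=np.array([[np.cos(y),-np.sin(y)],[np.sin(y),np.cos(y)]])
print("centre in press frame",R.T@(C.mean(0)-k))
for j in (0,.0025,.005):
    p=k+R@[-.048,j];u,v=proj(t,[*p,.1085]);print(j,p,((u-420)*8+4,(v-190)*8+4))
E
```

```text
[[ 0.59883007 -0.18246981]
 [ 0.57588159 -0.27429535]
 [ 0.45676591 -0.24030556]
 [ 0.48019255 -0.15008502]]
-15.26820118438706 0.12297819321169676
-15.926155863103142 0.12387030062952377
-14.031599247028943 0.09464968295743417
-14.555950889538222 0.09321241092354016
centre in press frame [-0.00230765  0.00069146]
0 [ 0.48332624 -0.20179462] (np.float64(304.5974699173621), np.float64(450.6660348036212))
0.0025 [ 0.48390986 -0.1993637 ] (np.float64(295.86944165184696), np.float64(448.6346764007494))
0.005 [ 0.48449347 -0.19693277] (np.float64(287.1421289969103), np.float64(446.6034845488459))
```

>>> {"method": "step_arm", "body": {
  "steps": [
    [1.4, 2.3, 0, 0, 0, -0.042, 1],
    [1.4, 2.3, 0, 0, 0, -0.042, 1],
    [1.4, 2.3, 0, 0, 0, -0.042, 1],
    [1.4, 2.3, 0, 0, 0, -0.042, 1],
    [1.4, 2.3, 0, 0, 0, -0.042, 1],
    [1.4, 2.3, 0, 0, 0, -0.042, 1],
    [1.4, 2.3, 0, 0, 0, -0.042, 1],
    [1.4, 2.3, 0, 0, 0, -0.042, 1],
    [1.4, 2.3, 0, 0, 0, -0.042, 1],
    [1.4, 2.3, 0, 0, 0, -0.042, 1],
    [1.4, 2.3, 0, 0, 0, -0.042, 1],
    [1.4, 2.3, 0, 0, 0, -0.042, 1],
    [1.4, 2.3, 0, 0, 0, -0.042, 1],
    [1.4, 2.3, 0, 0, 0, -0.042, 1],
    [1.4, 2.3, 0, 0, 0, -0.042, 1],
    [1.0, 2.0, 0, 0, 0, -0.042, 1],
    [0, 0, 0, 0, 0, 0, 1],
    [0, 0, 0, 0, 0, 0, 1]
  ]
}}

```text
clock: 1.6
position: [0.4817, -0.2018, 0.253]
orientation: [180.0, 0.0, -13.6]
ft_force: [-1.1, -0.7, -0.3]
width: 0.0849
```

```bash
python3 - <<'E'
from rig import observe,get_image
import cv2,numpy as np,pickle
d=get_image("wrist"); cv2.imwrite("pics/w1.png",d["frame"]); pickle.dump(d,open("w1.pkl","wb"))
print(d["fx"],np.round(d["T"],3).tolist())
E
```

```text
363.0756506039563 [[-0.235, -0.93, -0.282, 0.553], [-0.972, 0.225, 0.068, -0.219], [0.0, 0.29, -0.957, 0.374], [0.0, 0.0, 0.0, 1.0]]
```

View pics/w1.png

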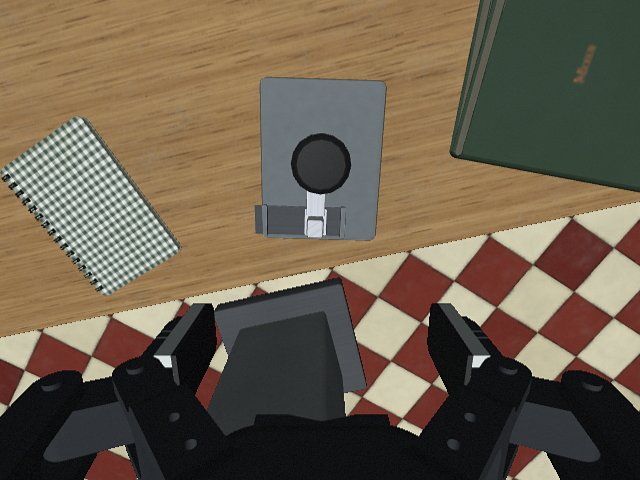

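The wrist view shows the knob at (321,163), the lug near (315,225) and the head corners clearly. I'll take measurements from it.

```bash
python3 - <<'E'
import cv2,pickle,numpy as np
from h import *
d=pickle.load(open("w1.pkl","rb"));f=d["frame"]
cv2.imwrite("pics/w1z.png",cv2.resize(f[130:250,240:400],None,fx=5,fy=5,interpolation=cv2.INTER_CUBIC))
g=f[120:210,280:360];m=(g.max(2)<75).astype(np.uint8)
n,l,st,c=cv2.connectedComponentsWithStats(m);i=1+st[1:,4].argmax();print(st[i],c[i]+[280,120],onz(d,*(c[i]+[280,120]),.108))
C=np.array([onz(d,u,v,.082) for u,v in [(261,78),(386,81),(375,240),(263,238)]])[:,:2];print(C)
for a,b in [(3,0),(2,1)]:
    e=C[b]-C[a];print(np.degrees(np.arctan2(e[1],e[0])),np.linalg.norm(e))
for a,b in [(1,0),(2,3)]:
    e=C[b]-C[a];print(np.degrees(np.arctan2(-e[0],e[1])),np.linalg.norm(e))
E
```

```text
[  11   13   60   61 2863] [320.59378275 163.29269997] [ 0.53091517 -0.21357511  0.108     ]
[[ 0.59929908 -0.18476556]
 [ 0.57557077 -0.27423474]
 [ 0.45661544 -0.24250978]
 [ 0.48040458 -0.15160883]]
-15.58246669175301 0.12343123799502324
-14.93300935035054 0.12311314067251801
-14.853577495492514 0.09256223530263637
-14.665627668301994 0.09396225348200457
```

View pics/w1z.png

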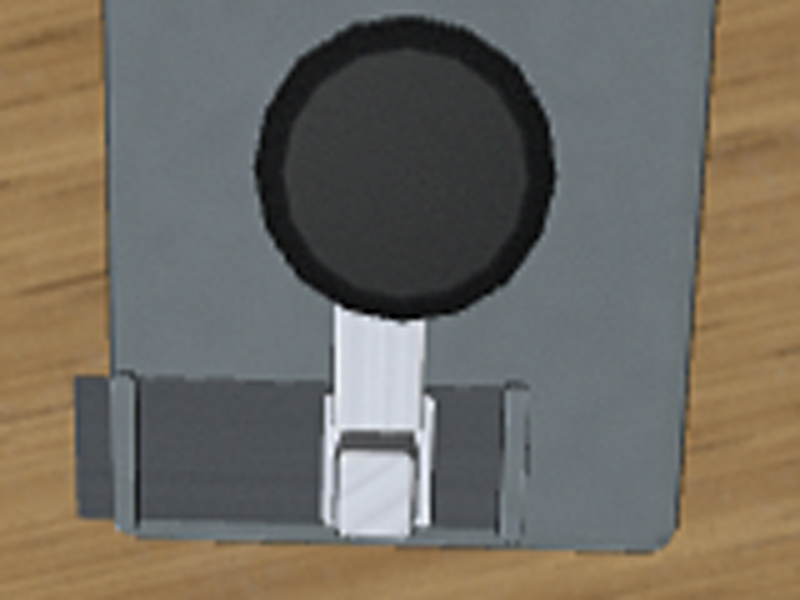

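```bash
python3 - <<'E'
import pickle,numpy as np
from h import *
d=pickle.load(open("w1.pkl","rb"))
k=onz(d,240+405/5,130+173/5,.110);l=onz(d,240+376.5/5,130+491/5,.1085)
y=np.radians(-15);R=np.array([[np.cos(y),-np.sin(y)],[np.sin(y),np.cos(y)]])
print(k,l,R.T@(l-k)[:2], R@[0,.032])
E
```

```text
[ 0.53012054 -0.21368476  0.11      ] [ 0.48509855 -0.1983483   0.1085    ] [-0.04745727  0.00316133] [0.00828221 0.03090963]
```

>>> {"method": "step_arm", "body": {
  "steps": [
    [0.33, 0.33, -1, 0, 0, -0.025, 0.42],
    [0, 0, -2, 0, 0, 0, 0.42],
    [0, 0, -2, 0, 0, 0, 0.42],
    [0, 0, -2, 0, 0, 0, 0.42],
    [0, 0, -2, 0, 0, 0, 0.42],
    [0, 0, -1.5, 0, 0, 0, 0.42],
    [0, 0, -1, 0, 0, 0, 0.42],
    [0, 0, 0, 0, 0, 0, 0.42],
    [0, 0, 0, 0, 0, 0, 0.42]
  ]
}}

```text
clock: 2.4
position: [0.4845, -0.1999, 0.1382]
orientation: [-180.0, 0.0, -15.2]
ft_force: [-0.2, -1.0, 0.4]
width: 0.0361
```

```bash
python3 - <<'E'
from rig import observe,get_image
import cv2,numpy as np,pickle
d=get_image("wrist"); cv2.imwrite("pics/w2.png",d["frame"])
d=get_image("side"); cv2.imwrite("pics/s2.png",cv2.resize(d["frame"][90:210,250:410],None,fx=5,fy=5,interpolation=cv2.INTER_CUBIC))
E
```

```text
(no output)
```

View pics/w2.png

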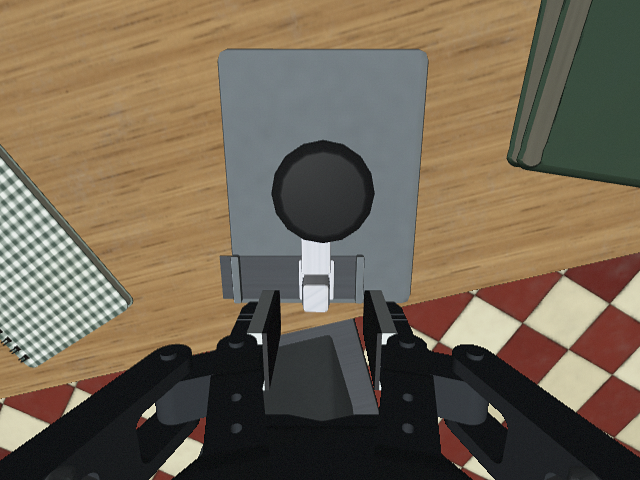

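View pics/s2.png

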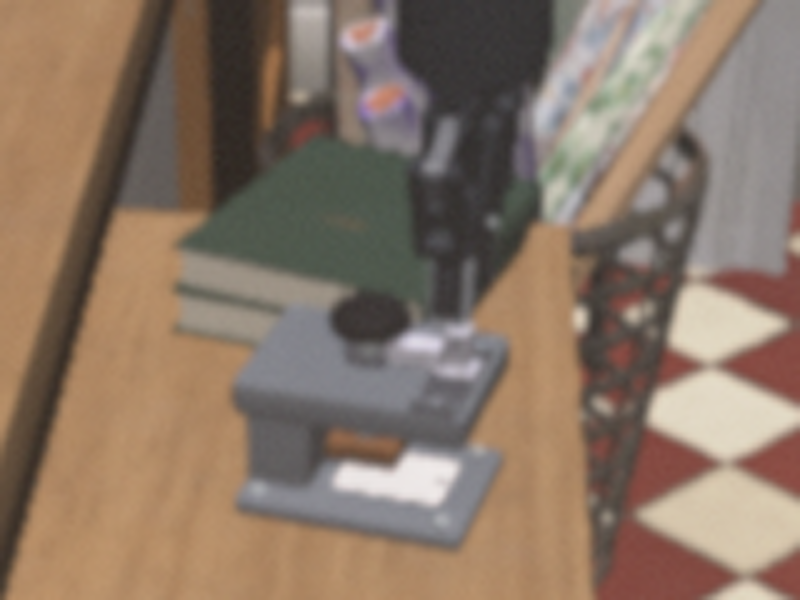

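The wrist view shows the lug (315,297) between the pads (about 275 and 368), with the knob clear of them. I'll lower the last stretch and pinch.

>>> {"method": "step_arm", "body": {
  "steps": [
    [0.05, 0.1, -0.8, 0, 0, 0, 0.42],
    [0, 0, -0.8, 0, 0, 0, 0.42],
    [0, 0, -0.8, 0, 0, 0, 0.42],
    [0, 0, 0, 0, 0, 0, 0.42],
    [0, 0, 0, 0, 0, 0, 0.42]
  ],
  "newtons": 20
}}

```text
clock: 2.92
position: [0.4849, -0.1981, 0.1135]
orientation: [-180.0, 0.1, -15.2]
ft_force: [0.1, -0.3, 0.5]
width: 0.0359
```

>>> {"method": "step_arm", "body": {
  "steps": [
    [0, 0, 0, 0, 0, 0, 0.05],
    [0, 0, 0, 0, 0, 0, 0.05],
    [0, 0, 0, 0, 0, 0, 0.05],
    [0, 0, 0, 0, 0, 0, 0.05],
    [0, 0, 0, 0, 0, 0, 0.05],
    [0, 0, 0, 0, 0, 0, 0.05]
  ]
}}

```text
clock: 3.42
position: [0.4855, -0.1983, 0.1145]
orientation: [-180.0, -0.0, -15.2]
ft_force: [0.1, 0.3, 1.3]
width: 0.0122
```

```bash
python3 - <<'E'
from rig import observe,get_image
import cv2
d=get_image("wrist"); cv2.imwrite("pics/w3.png",d["frame"]);print(observe()["position"],observe()["width"])
E
```

```text
[ 0.48553404 -0.19834141  0.11448849] 0.012234952937350862
```

View pics/w3.png

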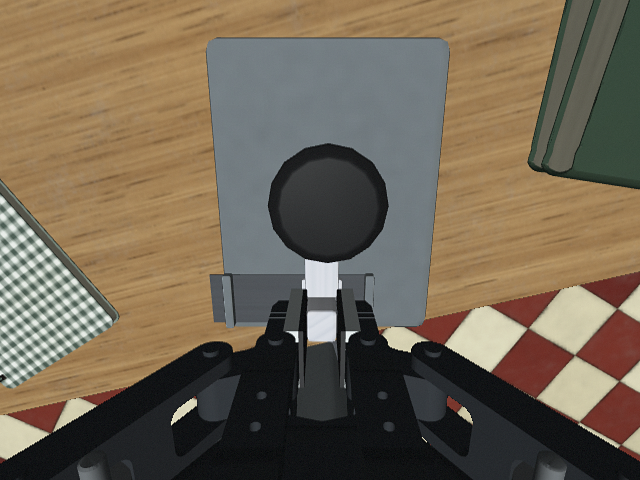

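The view shows the lug pinched (width 12.2 mm). I'll slide it along press +y.

>>> {"method": "step_arm", "body": {
  "steps": [
    [0.07, 0.26, 0, 0, 0, 0, 0.05],
    [0.07, 0.26, 0, 0, 0, 0, 0.05],
    [0.07, 0.26, 0, 0, 0, 0, 0.05],
    [0.07, 0.26, 0, 0, 0, 0, 0.05],
    [0.07, 0.26, 0, 0, 0, 0, 0.05],
    [0.07, 0.26, 0, 0, 0, 0, 0.05],
    [0.07, 0.26, 0, 0, 0, 0, 0.05],
    [0.07, 0.26, 0, 0, 0, 0, 0.05],
    [0.07, 0.26, 0, 0, 0, 0, 0.05],
    [0.05, 0.2, 0, 0, 0, 0, 0.05],
    [0, 0, 0, 0, 0, 0, 0.05],
    [0, 0, 0, 0, 0, 0, 0.05]
  ]
}}

```text
clock: 4.47
position: [0.4925, -0.1726, 0.1144]
orientation: [-180.0, -0.0, -15.2]
ft_force: [0.8, 1.4, 4.6]
width: 0.0129
```

>>> {"method": "step_arm", "body": {
  "steps": [
    [0.03, 0.1, 0, 0, 0, 0, 0.05],
    [0.03, 0.1, 0, 0, 0, 0, 0.05],
    [0, 0, 0, 0, 0, 0, 0.05],
    [0, 0, 0, 0, 0, 0, 0.05]
  ]
}}

```text
clock: 4.8
position: [0.4929, -0.171, 0.1144]
orientation: [-180.0, -0.0, -15.2]
ft_force: [1.0, -0.1, 5.1]
width: 0.0123
```

>>> {"method": "step_arm", "body": {
  "steps": [
    [0.03, 0.1, 0, 0, 0, 0, 0.05],
    [0.03, 0.1, 0, 0, 0, 0, 0.05],
    [0, 0, 0, 0, 0, 0, 0.05],
    [0, 0, 0, 0, 0, 0, 0.05]
  ]
}}

```text
clock: 5.13
position: [0.4934, -0.1694, 0.1144]
orientation: [180.0, -0.0, -15.2]
ft_force: [-0.4, -4.3, 5.1]
width: 0.0123
```

```bash
python3 - <<'E'
from rig import observe,get_image
import cv2
d=get_image("wrist"); cv2.imwrite("pics/w4.png",d["frame"]);s=observe();print(s["position"],s["ft_force"],s["ft_torque"])
E
```

```text
[ 0.49334214 -0.16935222  0.11436523] [-0.69809881 -3.63868279  6.32611284] [-0.68538183  0.005041   -0.03702889]
```

View pics/w4.png

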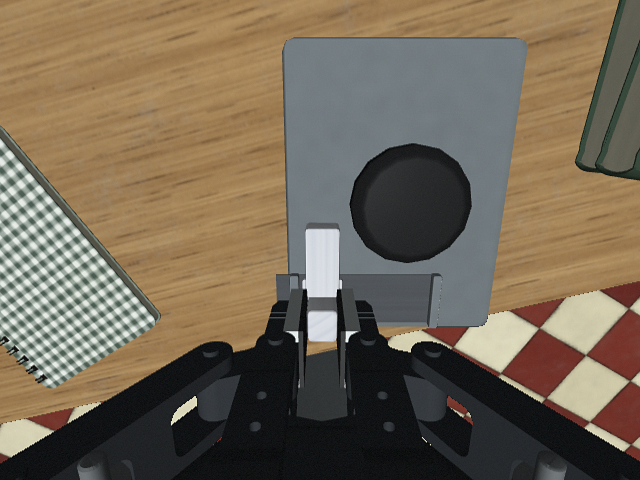

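The view shows the tab's tongue (322,260) well clear of the knob rim, and the foot near the left stop. I'll push a little more to confirm it's on the stop.

>>> {"method": "step_arm", "body": {
  "steps": [
    [0.04, 0.14, 0, 0, 0, 0, 0.05],
    [0, 0, 0, 0, 0, 0, 0.05],
    [0, 0, 0, 0, 0, 0, 0.05]
  ]
}}

```text
clock: 5.43
position: [0.4935, -0.169, 0.1144]
orientation: [179.9, -0.0, -15.2]
ft_force: [-2.6, -11.0, 5.2]
width: 0.0126
```

>>> {"method": "step_arm", "body": {
  "steps": [
    [0.04, 0.14, 0, 0, 0, 0, 0.05],
    [0, 0, 0, 0, 0, 0, 0.05],
    [0, 0, 0, 0, 0, 0, 0.05]
  ]
}}

```text
clock: 5.68
position: [0.4936, -0.1685, 0.1144]
orientation: [179.8, -0.0, -15.1]
ft_force: [-4.9, -18.0, 5.3]
width: 0.0123
```

Force climbed to 18 N with almost no motion, so the tab is on its stop. I'll release and rise.

>>> {"method": "step_arm", "body": {
  "steps": [
    [0, 0, 0, 0, 0, 0, 0.4],
    [0, 0, 0, 0, 0, 0, 0.4],
    [0, 0, 0, 0, 0, 0, 0.4],
    [0, 0, 0, 0, 0, 0, 0.4],
    [0, 0, 1, 0, 0, 0, 0.4],
    [0, 0, 2, 0, 0, 0, 0.4],
    [0, 0, 2, 0, 0, 0, 0.4],
    [0, 0, 1, 0, 0, 0, 0],
    [0, 0, 0, 0, 0, 0, 0],
    [0, 0, 0, 0, 0, 0, 0],
    [0, 0, 0, 0, 0, 0, 0],
    [0, 0, 0, 0, 0, 0, 0]
  ]
}}

```text
clock: 6.68
position: [0.4935, -0.1659, 0.1733]
orientation: [-180.0, 0.1, -15.2]
ft_force: [0.5, -0.9, 0.4]
width: 0.0003
```

```bash
python3 - <<'E'
from rig import observe,get_image
import cv2,pickle
d=get_image("wrist"); pickle.dump(d,open("w5.pkl","wb"));cv2.imwrite("pics/w5.png",d["frame"]);s=observe();print(s["position"],s["ft_force"],s["width"])
E
```

```text
[ 0.49352534 -0.16589066  0.17326778] [-0.01536822 -0.45312128  0.1409622 ] -6.462715218828855e-05
```

View pics/w5.png

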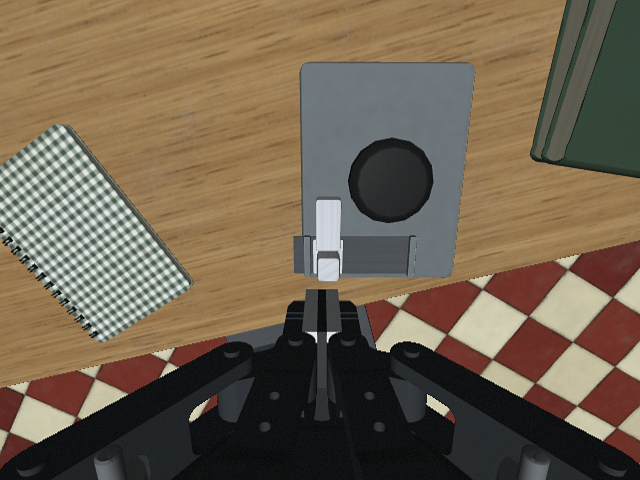

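The wrist view shows the foot's left edge (313) touching the left stop (312), with the lug at (328,268) and the knob at (391,180). I'll measure both.

```bash
python3 - <<'E'
import pickle,numpy as np,cv2
from h import *
d=pickle.load(open("w5.pkl","rb"));f=d["frame"]
g=f[130:230,343:440];m=(g.max(2)<75).astype(np.uint8)
n,l,st,c=cv2.connectedComponentsWithStats(m);i=1+st[1:,4].argmax();print(st[i],c[i]+[343,130]);k=onz(d,*(c[i]+[343,130]),.107)
l=onz(d,328,270,.1085)
y=np.radians(-15);R=np.array([[np.cos(y),-np.sin(y)],[np.sin(y),np.cos(y)]])
print(k,l,R.T@(l-k)[:2])
cv2.imwrite("pics/w5z.png",cv2.resize(f[180:290,280:440],None,fx=5,fy=5,interpolation=cv2.INTER_CUBIC))
E
```

```text
[   5    8   86   85 5642] [390.28961361 179.9124424 ]
[ 0.53126846 -0.21319984  0.107     ] [ 0.49239479 -0.16982041  0.1085    ] [-0.0487765   0.03184007]
```

View pics/w5z.png

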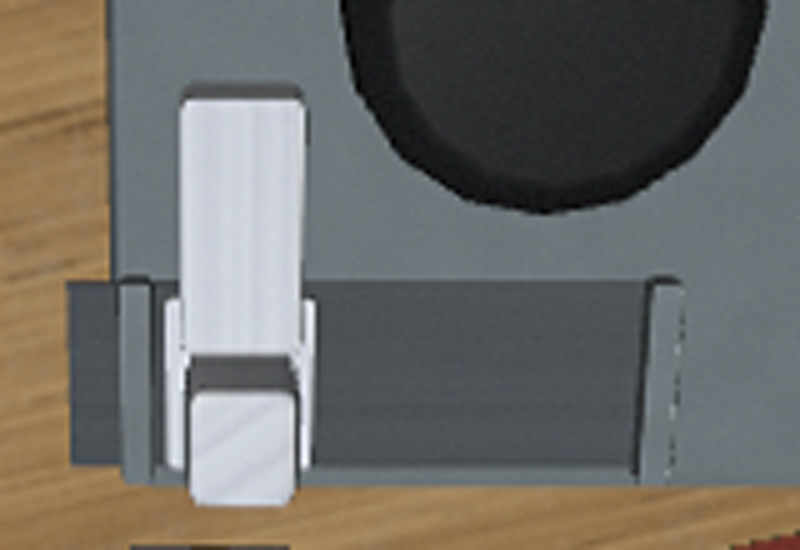

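Lug reads 31.8 mm, but the zoom leaves a possible ~1.5 mm gap between the foot and the stop. I'll nudge it again with closed fingers to be sure.

>>> {"method": "step_arm", "body": {
  "steps": [
    [-0.38, -1.5, 0, 0, 0, 0, 0],
    [-0.38, -1.5, 0, 0, 0, 0, 0],
    [0, 0, -2, 0, 0, 0, 0],
    [0, 0, -2, 0, 0, 0, 0],
    [0, 0, -1.2, 0, 0, 0, 0],
    [0, 0, -0.7, 0, 0, 0, 0],
    [0, 0, 0, 0, 0, 0, 0],
    [0, 0, 0, 0, 0, 0, 0]
  ]
}}

```text
clock: 7.4
position: [0.4864, -0.196, 0.115]
orientation: [-180.0, 0.1, -15.2]
ft_force: [0.2, 1.2, -0.2]
width: -0.0003
```

>>> {"method": "step_arm", "body": {
  "steps": [
    [0.08, 0.29, 0, 0, 0, 0, 0],
    [0.08, 0.29, 0, 0, 0, 0, 0],
    [0, 0, 0, 0, 0, 0, 0],
    [0, 0, 0, 0, 0, 0, 0]
  ]
}}

```text
clock: 7.73
position: [0.4886, -0.1902, 0.1159]
orientation: [180.0, -0.1, -15.2]
ft_force: [-0.7, -0.5, -0.4]
width: 0.0
```

>>> {"method": "step_arm", "body": {
  "steps": [
    [0.05, 0.2, 0, 0, 0, 0, 0],
    [0.05, 0.2, 0, 0, 0, 0, 0],
    [0, 0, 0, 0, 0, 0, 0],
    [0, 0, 0, 0, 0, 0, 0]
  ]
}}

```text
clock: 8.07
position: [0.4891, -0.1879, 0.1157]
orientation: [179.8, -0.1, -15.1]
ft_force: [-3.0, -12.1, 2.3]
width: 0.0002
```

>>> {"method": "step_arm", "body": {
  "steps": [
    [0.04, 0.15, 0, 0, 0, 0, 0],
    [0, 0, 0, 0, 0, 0, 0],
    [0, 0, 0, 0, 0, 0, 0]
  ]
}}

```text
clock: 8.32
position: [0.4893, -0.1874, 0.1158]
orientation: [179.8, -0.1, -15.1]
ft_force: [-5.2, -18.6, 1.7]
width: 0.0
```

```bash
python3 - <<'E'
from rig import observe,get_image
import cv2,pickle
d=get_image("wrist"); f=d["frame"];pickle.dump(d,open("w6.pkl","wb"));cv2.imwrite("pics/w6.png",cv2.resize(f[200:360,220:430],None,fx=3.7,fy=3.7,interpolation=cv2.INTER_CUBIC));s=observe();print(s["position"],s["ft_force"])
E
```

```text
[ 0.48923144 -0.18739716  0.11574109] [ -5.94399725 -17.03402909   1.7081172 ]
```

View pics/w6.png

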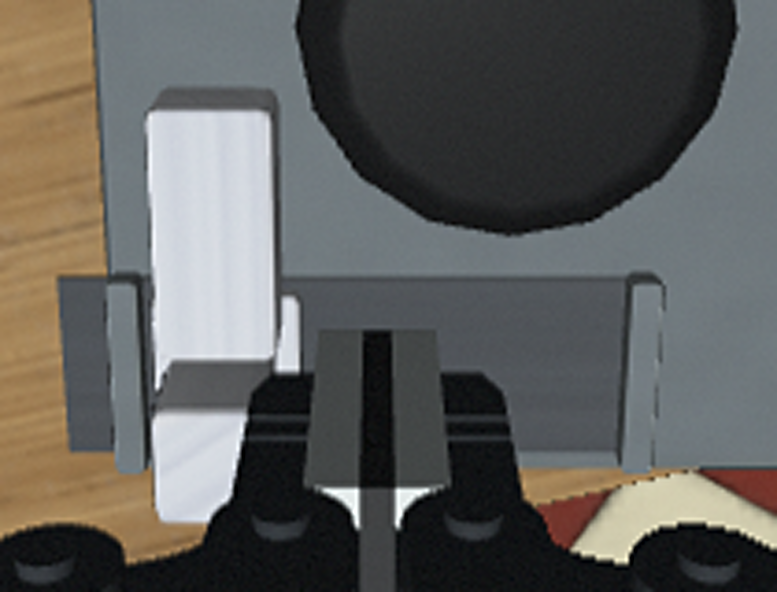

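Closed-finger push reached 18 N with no motion, so the tab is on its stop. I'll back off, lift, and go over the knob.

>>> {"method": "step_arm", "body": {
  "steps": [
    [-0.1, -0.4, 0, 0, 0, 0, 0],
    [-0.1, -0.4, 0, 0, 0, 0, 0],
    [0, 0, 1, 0, 0, 0, 0],
    [0, 0, 2, 0, 0, 0, 0],
    [0, 0, 1, 0, 0, 0, 0],
    [1.4, -0.7, 0, 0, 0, 0, 0],
    [1.4, -0.7, 0, 0, 0, 0, 0],
    [1.4, -0.5, 0, 0, 0, 0, 0],
    [0, 0, 0, 0, 0, 0, 0],
    [0, 0, 0, 0, 0, 0, 0]
  ]
}}

```text
clock: 9.2
position: [0.5298, -0.2116, 0.1556]
orientation: [-180.0, -0.0, -15.2]
ft_force: [0.3, 0.7, 0.3]
width: -0.0001
```

>>> {"method": "step_arm", "body": {
  "steps": [
    [0.05, -0.2, -1, 0, 0, 0, 0],
    [0, 0, -0.8, 0, 0, 0, 0],
    [0, 0, -0.4, 0, 0, 0, 0],
    [0, 0, -0.3, 0, 0, 0, 0],
    [0, 0, -0.3, 0, 0, 0, 0],
    [0, 0, -0.2, 0, 0, 0, 0],
    [0, 0, 0, 0, 0, 0, 0],
    [0, 0, 0, 0, 0, 0, 0]
  ]
}}

```text
clock: 9.87
position: [0.5299, -0.2138, 0.1253]
orientation: [-180.0, 0.0, -15.2]
ft_force: [-2.1, 0.9, 4.3]
width: -0.0
```

>>> {"method": "step_arm", "body": {
  "steps": [
    [0, 0, -0.2, 0, 0, 0, 0],
    [0, 0, -0.1, 0, 0, 0, 0],
    [0, 0, 0, 0, 0, 0, 0],
    [0, 0, 0, 0, 0, 0, 0]
  ]
}}

```text
clock: 10.2
position: [0.5302, -0.2139, 0.1225]
orientation: [180.0, -0.0, -15.2]
ft_force: [-2.5, 1.2, 5.3]
width: -0.0001
```

>>> {"method": "step_arm", "body": {
  "steps": [
    [0, 0, -0.1, 0, 0, 0, 0],
    [0, 0, -0.1, 0, 0, 0, 0],
    [0, 0, 0, 0, 0, 0, 0],
    [0, 0, 0, 0, 0, 0, 0]
  ]
}}

```text
clock: 10.53
position: [0.5304, -0.2139, 0.1219]
orientation: [180.0, -0.1, -15.2]
ft_force: [-8.1, 3.0, 19.8]
width: -0.0002
```

20 N at TCP z 0.122 means it's on the stop. I'll hold, check with a picture, then release.

>>> {"method": "step_arm", "body": {
  "steps": [
    [0, 0, 0, 0, 0, 0, 0],
    [0, 0, 0, 0, 0, 0, 0],
    [0, 0, 0, 0, 0, 0, 0],
    [0, 0, 0, 0, 0, 0, 0],
    [0, 0, 0, 0, 0, 0, 0],
    [0, 0, 0, 0, 0, 0, 0],
    [0, 0, 0, 0, 0, 0, 0],
    [0, 0, 0, 0, 0, 0, 0],
    [0, 0, 0, 0, 0, 0, 0],
    [0, 0, 0, 0, 0, 0, 0],
    [0, 0, 0, 0, 0, 0, 0]
  ]
}}

```text
clock: 11.45
position: [0.5304, -0.2139, 0.1219]
orientation: [180.0, -0.1, -15.2]
ft_force: [-7.1, 1.9, 19.2]
width: 0.0002
```

```bash
python3 - <<'E'
from rig import observe,get_image
import cv2
d=get_image("side"); f=d["frame"];cv2.imwrite("pics/s7.png",cv2.resize(f[120:210,270:390],None,fx=6,fy=6,interpolation=cv2.INTER_CUBIC));s=observe();print(s["clock"],s["position"],s["ft_force"])
E
```

```text
11.5 [ 0.5304213  -0.21394091  0.12191867] [-6.2237965   3.1331524  19.24789433]
```

View pics/s7.png

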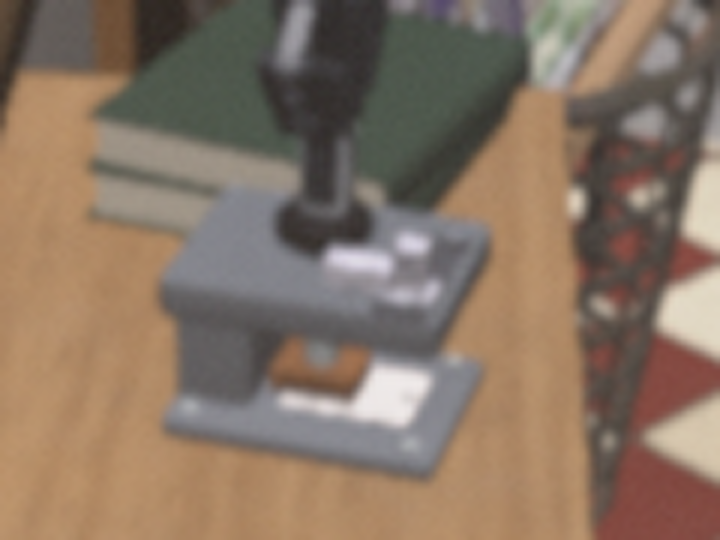

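The side view shows the knob low on the head and the brown stamp down on the tag (320,370), after about 1 s held. I'll let it up.

>>> {"method": "step_arm", "body": {
  "steps": [
    [0, 0, 0.4, 0, 0, 0, 0],
    [0, 0, 0.5, 0, 0, 0, 0],
    [0, 0, 0.6, 0, 0, 0, 0],
    [0, 0, 1.5, 0, 0, 0, 0],
    [0, 0, 2, 0, 0, 0, 0],
    [0, 0, 2, 0, 0, 0, 0],
    [0, 0, 2, 0, 0, 0, 0],
    [0, 0, 2, 0, 0, 0, 0],
    [-1.5, 0, 1, 0, 0, 0, 0],
    [-2, 0, 0, 0, 0, 0, 0],
    [-2, 0, 0, 0, 0, 0, 0],
    [0, 0, 0, 0, 0, 0, 0],
    [0, 0, 0, 0, 0, 0, 0]
  ]
}}

```text
clock: 12.58
position: [0.4749, -0.2141, 0.2408]
orientation: [180.0, -0.1, -15.2]
ft_force: [0.0, 0.8, 0.5]
width: -0.0
```

```bash
python3 - <<'E'
from rig import observe,get_image
import cv2,pickle,numpy as np
from h import *
d=get_image("side"); f=d["frame"];a=cv2.resize(f[120:210,290:390],(400,360),interpolation=cv2.INTER_CUBIC)
w=get_image("wrist"); pickle.dump(w,open("w8.pkl","wb"))
b=cv2.resize(w["frame"],(400,300));b=cv2.copyMakeBorder(b,0,60,0,0,0)
cv2.imwrite("pics/e.png",np.hstack([a,b]));cv2.imwrite("pics/ew.png",cv2.resize(w["frame"][100:260,220:420],(800,600)))
s=observe();print(s["clock"],s["position"],s["ft_force"])
E
```

```text
12.6833 [ 0.47596366 -0.21412276  0.24063479] [0.01603131 1.15577106 0.61891389]
```

View pics/e.png

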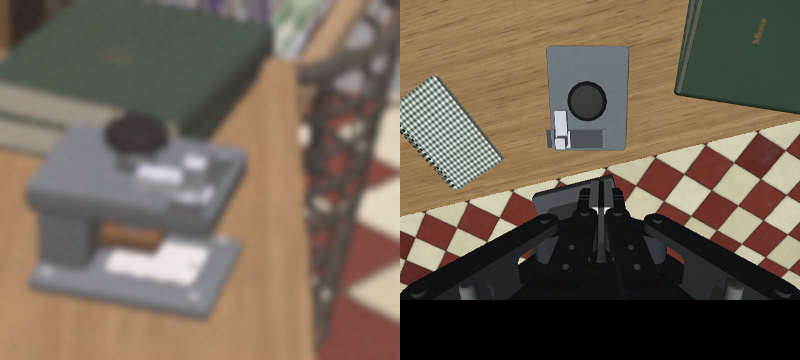

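View pics/ew.png

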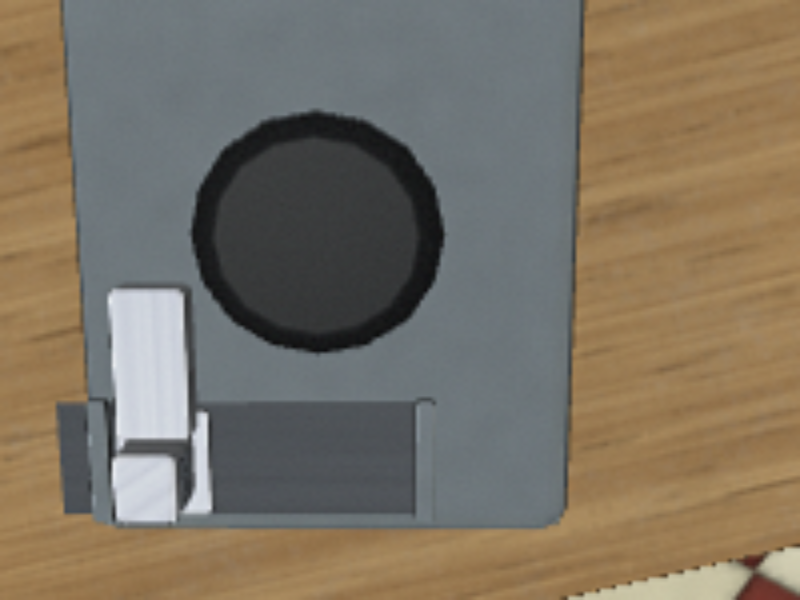

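The final views show the knob back up (side 135,135), the tab open against the left stop, and nothing else moved. I'll hand in.

```bash
python3 -c "
from rig import hand_in
print(hand_in())"
```

```text
the job is handed in; nothing more can be done
None
```

I stamped the tag: the lock tab is open against its stop, the plunger went fully down for about a second, and it came back up. I handed in at 12.7 s of the 42 s limit.

- **Lock tab:** I pinched the lug and slid it until the force rose to 18 N with almost no motion. The camera measured about 31.8 mm of travel. One close-up hinted at a gap of about 1.5 mm to the stop, so I pushed again with closed fingers. That also reached 18 N without motion, so I take it as fully open.
- **Plunger:** I pressed it with shut fingertips until the force reached about 20 N, and held it there for about 1.1 s. The side view during the hold shows the stamp down on the tag.
- **Final check:** after I lifted clear, the pictures showed the knob fully up and the tab still open. The force reading was near zero. I only glanced at the loose items: the notebook looked undisturbed in the wrist view. I did not re-check the ink pad, red stamp or tape roll, but the arm never went near them.

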